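# Put the bakery's rolling pins back in their own cradles

### The arm

A 7-joint arm with a two-finger parallel gripper is mounted at the origin on the work surface. World frame = base frame: x ahead of the robot, y to its left, z up, the work surface at z = 0. Lengths are in m, angles in rad, forces in N, time in s.
With the tool pointing down it reaches from about 0.425 to 0.925 m from the base axis. Payload 6.8 kg.
Tool frame: the origin (TCP) lies at the very end of the fingers, on their centre line; the grasp point (between the pads) lies 19 mm behind it; z points along the fingers, y is the line along which they close (so a half turn about z gives the same grasp; the last joint's range is limited). The gripper opens to 85 mm and grips with 20 to 120 N. Pads are 22 mm wide; open, the fingers measure 114 mm over their backs; the gripper's body (76 mm by 85 mm) begins 54 mm behind the grasp point. The pads swing forward as they close: fully open they stand 13 mm farther back than shut.
Start: joints at [-1.38, 0.477, 0.022, 1.555, -0.011, 1.109, -0.083], TCP at [0.199, 0.645, 0.211] pointing down, gripper open.
Joint ranges: [-2.96, 2.96], [-0.34, 2.1], [-1.41, 1.46], [0.24, 2.44], [-1.37, 4.51], [0.17, 1.92], [-2.96, 2.96]. Speed limits (rad/s): [2.39, 2.39, 3.14, 3.14, 3.14, 3.14, 3.14].

### API

Orientations are given as a rotation vector (axis times angle).
In Python, from bench import r gives the robot as it stands.
- The arm moves only by the shell command python3 -m jog 'ROWS' [FORCE]. ROWS is JSON, a list of rows, each an object of numbers: "fingers": the finger opening in m, from 0 to 0.0854; "x", "y", "z": the shift along the tool's x, y, z in m; "rx", "ry", "rz": the turn, a rotation vector about the tool's x, y, z in degrees. In form: [{"fingers": .., "x": .., "y": .., "z": .., "rx": .., "ry": .., "rz": ..}, ...]. A call has 1 to 8 rows; each row shifts and turns the commanded pose from where the row before left it, along the tool's axes as they then stand; what a row does not reach is not made up. A row lasts 1/8 s, in which the tool goes at most 62.5 mm and 10.7 degrees, less where a joint would pass 70% of its speed; a pose out of reach is approached as far as the arm can. A call is refused whole if a number of a shift passes 0.0625 or a number of a turn 10.7, either way. A call with a gripper value outside its range is refused whole. The fingers move at their own pace and stop on an object; FORCE is the grip in N (left out, the last holds). Time passes only in rows, so rows that do not move let the fingers close. It gives the time, the measured TCP pose, the force, the opening and the grip force at its end, in the units of the state.
- r.get_obs(): the state, without advancing time (a new reading comes with each control period).
- r.grab_frame(name): name is "scene" or "side" or "wrist"; returns (picture, depth): 420x560x3 uint8, red, green, blue; 420x560 float32, m along the optical axis (not along the pixel's ray), 0 where there is no reading.
- r.get_calibration(name): a dict with "mtx" (3x3 intrinsics, pixels), "dist" ([k1, k2, p1, p2, k3] as OpenCV has them; the pictures are not rectified), "extrinsics" (4x4, takes a point from camera to world coordinates). Camera axes: x right, y down, z forward; pixel columns grow to the right and rows downward; lengths in m; the calibration is good to about 2 mm. A picture is of the moment at which its call begins: read the wrist's pose just before it. get_calibration takes no time and is no camera call; for the wrist camera it gives the pose at the moment of the call.
- r.hand_in(): hands the job in; it is judged then, once.
Trained networks look in the newest picture that a camera, given by its name, has taken for a name from the list of things; names that differ only in an ending like _2 or _b are one class to them, and where a whole thing is asked for, a point or a joint stands for the part that bears it (a point fixed in the world has none). Each returns a list of dicts, best first, with "score" (0 to 1); they miss things now and then, are a little off and sometimes report something else, mostly with a low value. They report only what shows in the picture. A call takes as long as a camera call.
- r.search_frame(target, camera): "xyz" ([x, y, z] in m, in world coordinates, good to about 4 mm: the middle of the surface that is visible of it).
- r.landmark_of(target, camera): "xyz" ([x, y, z] in m, in world coordinates, good to about 4 mm: a listed point, or the origin of a listed thing).
The state is a dict: "clock": time; "joints": joint angles; "qvel": joint speeds; "tau": joint torques, N m; "tcp_pos": TCP position; "orientation": TCP orientation; "contact_force": force on the tool from outside, world axes, zero at the start; "moment": the same for the moment, N m; "grip_width": finger opening in m; "gripper_force": force on a finger pad.
Only numpy, scipy, OpenCV 4.12 (cv2) and the standard library are available. Lean on these libraries where they do the work, as an engineer would, in place of code of your own. Each camera call takes 0.05 s, during which the arm holds its last target. There are 200 camera calls.

### The job

The thin rolling pin has been put away in the wide cradle, which belongs to the thick rolling pin left lying on the bench. Move the thin pin to the narrow cradle and lay the thick one in the wide cradle, each with both handles down in the notches and slid fully home under the cradle's hood, barrel against the upright next to it. Leave the other things on the bench standing where they are.

Things in the scene. Friction and masses are not known exactly. Their poses are not given: they have to be found in the camera images.
- pin_thick: Thick rolling pin of pale wood, about 0.3 kg: barrel 56 diameter x 150 long, on each end a handle 28 diameter x 55 long (260 overall). It starts lying on the bench between a jar and a baking tin; body origin at the middle of its axis; y runs along the pin; the two ends are alike.
- pin_thin: Thin rolling pin of pale wood, about 0.16 kg: barrel 40 diameter x 150 long, on each end a handle 20 diameter x 55 long (260 overall). It starts in the wide cradle, with the end of a handle more or less under its hood; body origin at the middle of its axis; y runs along the pin; the two ends are alike.
- cradle_wide: The wider, taller cradle. Fixed steel pin rest, base plate 74 x 310 x 6. Origin: under its centre; y along the pin. Two uprights 8 thick, inner faces at y = +93 and -93, each with an open-topped notch 33 wide (centred on x = 0, flat floor 46 above the bench, flared lips up to 73). The barrel goes between the uprights with 36 play along y, a handle in each notch.
- cradle_wide_home (a point): The thick pin's centre when fully home: x = 0, y = 18, z = 60 in the cradle's frame, whose axes it shares; the barrel's end then meets the +y upright and the handle's last 22 lie under the hood. Only with the pin's centre between y = -18 and -5 of the cradle (23 to 36 back from this point) does it pass the hood going up or down.
- cradle_wide_hood (a point): Middle of the underside of this cradle's fixed steel hood, past the +y upright: it covers y = 126 to 152 of the cradle and is 37 wide inside; underside 79 above the bench, roof 3 thick, open towards the upright, closed at the far end.
- cradle_narrow: The narrower, lower cradle, empty at first. Fixed steel pin rest, base plate 74 x 310 x 6. Origin: under its centre; y along the pin. Two uprights 8 thick, inner faces at y = +93 and -93, each with an open-topped notch 25 wide (centred on x = 0, flat floor 35 above the bench, flared lips up to 56). The barrel goes between the uprights with 36 play along y, a handle in each notch.
- cradle_narrow_home (a point): The thin pin's centre when fully home: x = 0, y = 18, z = 45 in the cradle's frame, whose axes it shares; the barrel's end then meets the +y upright and the handle's last 22 lie under the hood. Only with the pin's centre between y = -18 and -5 of the cradle (23 to 36 back from this point) does it pass the hood going up or down.
- cradle_narrow_hood (a point): Middle of the underside of this cradle's fixed steel hood, past the +y upright: it covers y = 126 to 152 of the cradle and is 29 wide inside; underside 60 above the bench, roof 3 thick, open towards the upright, closed at the far end.
- jar: Bystander: lidded glass jar, 60 diameter x 100 high, close beside the thick pin; origin under its centre.
- tin: Bystander: dark steel loaf tin 85 (x) x 200 (y) x 65 high, close beside the thick pin; origin under its centre.
- scraper: Bystander: bench scraper lying flat, 100 x 140 x 20 high; origin on the bench near its handle.
- scoop: Bystander: aluminium flour scoop 120 x 85 x 50 with a handle 100 long to its -x; origin under the middle of the bowl.
- canister: Bystander: steel canister 96 diameter x 110 high; origin under its centre.
- cutter: Bystander: steel ring-shaped pastry cutter 76 diameter x 40 high; origin under its centre.
- timer: Bystander: white kitchen timer 45 x 70 x 60 high; origin under its centre.

How it is judged:
By the outcome, as a careful person would: the job done as asked, in the order asked, and still so for the second after the job is handed in, with the robot touching nothing.
It also fails if it takes over 64 s, if anything falls off the work surface, if the arm or the gripper's body presses on something with over 40 N, if the wrist force passes 120 N, or if a joint passes its speed limit or range.

## Working session

There is one attempt and no reset: what is moved stays moved. The work goes in short steps, Python scripts to look and compute and a shell command to move; the robot and the scene stay as the last step left them, time stands still between calls to the robot, and variables do not carry over. Pictures are saved under pics/ and viewed, at most 10 in all, crops included, and the job is handed in when it is done.

```bash
ls; mkdir -p pics
python3 - <<'E'
from bench import r
import cv2,numpy as np
o=r.get_obs();print({k:np.round(v,3) for k,v in o.items()})
ims=[]
for c in("scene","side"):
    im,d=r.grab_frame(c);cv2.imwrite(f"pics/{c}0.png",im[:,:,::-1])
    for t in("pin_thick","pin_thin","cradle_wide","cradle_wide_home","cradle_wide_hood","cradle_narrow","cradle_narrow_home","cradle_narrow_hood","jar","tin","scraper","scoop","canister","cutter","timer"):
        L=r.landmark_of(t,c);print(c,t,[(np.round(x["xyz"],3).tolist(),round(x["score"],2)) for x in L[:2]])
E
```

```text
pics
{'clock': np.float64(0.0), 'joints': array([-1.38 ,  0.478,  0.022,  1.556, -0.011,  1.109, -0.083]), 'qvel': array([ 0.001, -0.   , -0.001,  0.   , -0.001,  0.   ,  0.001]), 'tau': array([-1.0000e-03, -5.9645e+01,  1.6070e+00, -2.8121e+01,  1.2000e-02,
        9.0000e-03,  0.0000e+00]), 'tcp_pos': array([0.199, 0.644, 0.21 ]), 'orientation': array([-4.680e-01, -3.106e+00,  3.000e-03]), 'contact_force': array([ 0.135,  0.356, -0.239]), 'moment': array([ 0.035, -0.007, -0.001]), 'gripper_force': np.float64(0.0), 'grip_width': np.float64(0.085)}
scene pin_thick [([0.481, 0.288, 0.024], 0.78)]
scene pin_thin [([0.465, -0.093, 0.055], 0.74)]
scene cradle_wide [([0.464, -0.097, 0.003], 0.92)]
scene cradle_wide_home [([0.467, -0.076, 0.059], 0.78), ([0.602, 0.284, 0.002], 0.18)]
scene cradle_wide_hood [([0.489, 0.04, 0.08], 0.84), ([0.655, -0.089, -0.003], 0.75)]
scene cradle_narrow [([0.468, -0.099, 0.002], 0.71), ([0.654, -0.09, -0.001], 0.55)]
scene cradle_narrow_home [([0.65, -0.07, 0.046], 0.95), ([0.656, -0.087, -0.0], 0.21)]
scene cradle_narrow_hood [([0.637, 0.047, 0.062], 0.9
[... 590 characters left out ...]
, 0.86)]
side cradle_narrow [([0.655, -0.095, 0.005], 0.78), ([0.641, 0.044, 0.059], 0.71)]
side cradle_narrow_home [([0.655, -0.07, 0.044], 0.74)]
side cradle_narrow_hood [([0.644, 0.045, 0.062], 0.96), ([0.597, 0.285, -0.001], 0.16)]
side jar [([0.599, 0.286, -0.001], 0.64)]
side tin [([0.373, 0.32, 0.001], 0.86), ([0.782, 0.103, -0.0], 0.73)]
side scraper [([0.424, -0.479, -0.0], 0.89), ([0.483, 0.286, 0.027], 0.42)]
side scoop [([0.616, -0.46, -0.006], 0.78)]
side canister [([0.783, 0.104, -0.002], 0.98), ([0.654, -0.071, 0.046], 0.35)]
side cutter [([0.336, -0.164, -0.003], 0.56), ([0.654, -0.07, 0.045], 0.19)]
side timer [([0.766, -0.157, 0.001], 0.95), ([0.337, -0.163, -0.004], 0.16)]
```

View pics/scene0.png

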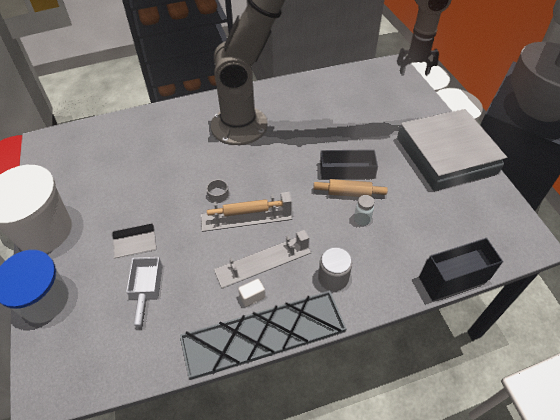

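View pics/side0.png

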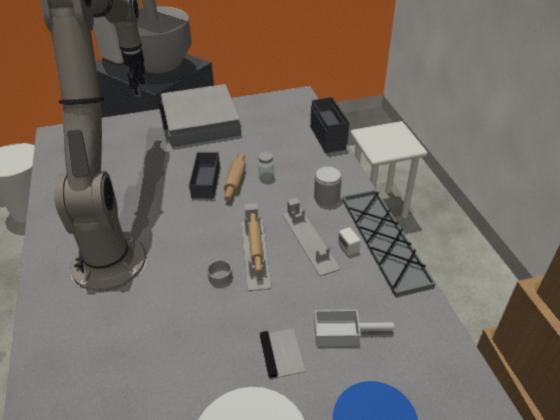

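The scene view shows the wide cradle with the thin pin around (248,210), the narrow cradle at (262,258), and the thick pin at (350,188) between the tin and the jar. The side view agrees, and both hoods are at the +y ends. Next I'll move above the cradles for a closer look.

```bash
cat > h.py <<'E'
from bench import r
import numpy as np,cv2
from scipy.spatial.transform import Rotation as R
def T():
    o=r.get_obs();M=np.eye(4);M[:3,:3]=R.from_rotvec(o["orientation"]).as_matrix();M[:3,3]=o["tcp_pos"];return M
def down(p,yaw):  # tool y at heading yaw deg, z down
    c,s=np.cos(np.radians(yaw)),np.sin(np.radians(yaw));M=np.eye(4)
    M[:3,1]=[c,s,0];M[:3,2]=[0,0,-1];M[:3,0]=np.cross(M[:3,1],M[:3,2]);M[:3,3]=p;return M
def plan(A,B,n=None):
    """n identical rows (constant screw) from A to B"""
    from scipy.linalg import logm,expm
    L=np.real(logm(np.linalg.inv(A)@B))
    if n is None:
        D=np.linalg.norm(L[:3,3]);a=np.degrees(np.linalg.norm([L[2,1],L[0,2],L[1,0]]))
        n=int(max(np.ceil(D/.06),np.ceil(a/10.5),1))
    E=expm(L/n);v=R.from_matrix(E[:3,:3]).as_rotvec(degrees=True)
    print(n,"x",dict(zip(["x","y","z","rx","ry","rz"],[*np.round(E[:3,3],4),*np.round(v,2)])))
    return B
def world(cam,uv,d,cal):
    p=cv2.undistortPoints(np.float32(uv).reshape(-1,1,2),cal["mtx"],cal["dist"] if 0 else np.array(cal["dist"],float)).reshape(-1,2)
    d=np.asarray(d).reshape(-1,1);P=np.hstack([p*d,d]);E=np.array(cal["extrinsics"]);return P@E[:3,:3].T+E[:3,3]
E
python3 - <<'E'
from h import *
A=T();c=r.get_calibration("wrist");print(np.round(np.linalg.inv(A)@np.array(c["extrinsics"]),3),np.round(c["mtx"],0).tolist())
plan(A,down([.54,-.09,.40],-2),16)
E
```

```text
[[ 0.    -0.945 -0.327  0.084]
 [ 1.     0.    -0.     0.   ]
 [ 0.    -0.327  0.945 -0.163]
 [ 0.     0.     0.     1.   ]] [[345.0, 0.0, 282.0], [0.0, 345.0, 211.0], [0.0, 0.0, 1.0]]
16 x {'x': np.float64(-0.0531), 'y': np.float64(-0.0121), 'z': np.float64(-0.0118), 'rx': np.float64(0.0), 'ry': np.float64(-0.0), 'rz': np.float64(4.68)}
```

```bash
python3 -m jog '[{"x":-0.05,"y":-0.011,"z":-0.012,"rz":4.7},{"x":-0.05,"y":-0.011,"z":-0.012,"rz":4.7},{"x":-0.05,"y":-0.011,"z":-0.012,"rz":4.7},{"x":-0.05,"y":-0.011,"z":-0.012,"rz":4.7},{"x":-0.05,"y":-0.011,"z":-0.012,"rz":4.7},{"x":-0.05,"y":-0.011,"z":-0.012,"rz":4.7},{"x":-0.05,"y":-0.011,"z":-0.012,"rz":4.7},{"x":-0.05,"y":-0.011,"z":-0.012,"rz":4.7}]'
python3 -m jog '[{"x":-0.05,"y":-0.011,"z":-0.012,"rz":4.7},{"x":-0.05,"y":-0.011,"z":-0.012,"rz":4.7},{"x":-0.05,"y":-0.011,"z":-0.012,"rz":4.7},{"x":-0.05,"y":-0.011,"z":-0.012,"rz":4.7},{"x":-0.05,"y":-0.011,"z":-0.012,"rz":4.7},{"x":-0.05,"y":-0.011,"z":-0.012,"rz":4.7},{"rz":4.7},{}]'
python3 - <<'E'
from h import *
print(np.round(T(),3).tolist())
im,d=r.grab_frame("wrist");cv2.imwrite("pics/w1.png",im[:,:,::-1]);np.savez("w1",im=im,d=d,**{k:np.array(v) for k,v in r.get_calibration("wrist").items()})
for t in("pin_thin","cradle_wide","cradle_wide_home","cradle_wide_hood","cradle_narrow","cradle_narrow_home","cradle_narrow_hood"):
    L=r.landmark_of(t,"wrist");print(t,[(np.round(x["xyz"],3).tolist(),round(x["score"],2)) for x in L[:2]])
E
```

```text
[[-0.956, 0.294, 0.0, 0.199], [0.294, 0.956, 0.0, 0.645], [0.0, 0.0, -1.0, 0.211], [0.0, 0.0, 0.0, 1.0]]
pin_thin []
cradle_wide []
cradle_wide_home []
cradle_wide_hood []
cradle_narrow []
cradle_narrow_home []
cradle_narrow_hood []validation failed for argument at $[0]...
validation failed for argument at $[0]...
```

View pics/w1.png

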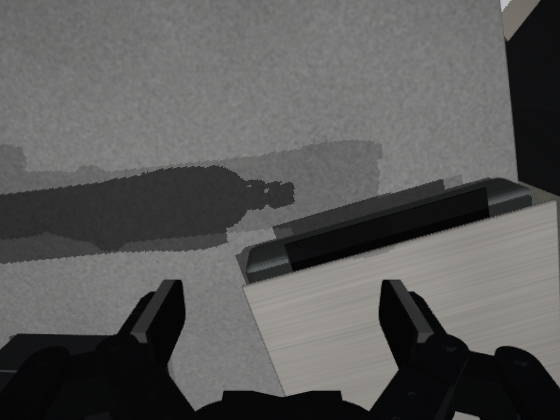

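The moves were refused, so the wrist view still shows the start pose: bare bench and the big box at (400,290). Rows probably need every key.

```bash
python3 -m jog '[{"fingers":0.085,"x":-0.05,"y":-0.011,"z":-0.012,"rx":0,"ry":0,"rz":4.7},{"fingers":0.085,"x":-0.05,"y":-0.011,"z":-0.012,"rx":0,"ry":0,"rz":4.7},{"fingers":0.085,"x":-0.05,"y":-0.011,"z":-0.012,"rx":0,"ry":0,"rz":4.7},{"fingers":0.085,"x":-0.05,"y":-0.011,"z":-0.012,"rx":0,"ry":0,"rz":4.7},{"fingers":0.085,"x":-0.05,"y":-0.011,"z":-0.012,"rx":0,"ry":0,"rz":4.7},{"fingers":0.085,"x":-0.05,"y":-0.011,"z":-0.012,"rx":0,"ry":0,"rz":4.7},{"fingers":0.085,"x":-0.05,"y":-0.011,"z":-0.012,"rx":0,"ry":0,"rz":4.7},{"fingers":0.085,"x":-0.05,"y":-0.011,"z":-0.012,"rx":0,"ry":0,"rz":4.7}]'
```

```text
clock: 3.0
tcp_pos: [0.4792, 0.3543, 0.3075]
orientation: [1.448, 2.788, 0.001]
contact_force: [-0.2, 0.4, 0.7]
grip_width: 0.0849
gripper_force: 0.0
```

Run:
```python
from h import *
im,d=r.grab_frame("wrist");cv2.imwrite("pics/w2.png",im[:,:,::-1]);np.savez("w2",im=im,d=d,**{k:np.array(v) for k,v in r.get_calibration("wrist").items()})
for t in("pin_thick","jar","tin"):
    L=r.landmark_of(t,"wrist");print(t,[(np.round(x["xyz"],3).tolist(),round(x["score"],2)) for x in L[:2]])
plan(T(),down([.55,.02,.40],-2),8)
```

```text
pin_thick [([0.478, 0.287, 0.027], 0.74)]
jar [([0.601, 0.281, -0.004], 0.64)]
tin [([0.373, 0.322, -0.002], 0.91), ([0.655, -0.093, -0.001], 0.67)]
8 x {'x': np.float64(-0.0432), 'y': np.float64(-0.0052), 'z': np.float64(-0.0116), 'rx': np.float64(0.01), 'ry': np.float64(-0.01), 'rz': np.float64(4.64)}
```

View pics/w2.png

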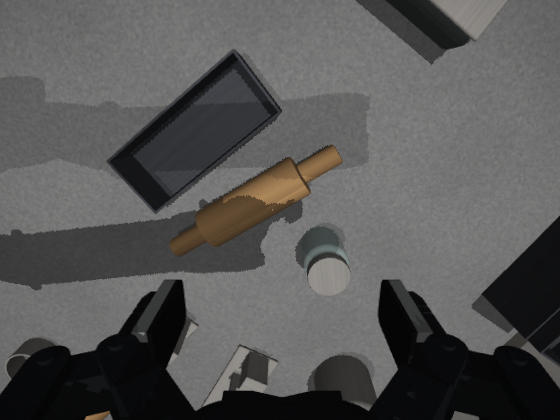

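The thick pin lies from (170,250) to (342,152), with the tin at (195,130) on one side and the jar at (325,260) on the other. Now on to the cradles.

```bash
python3 -m jog '[{"fingers":0.085,"x":-0.043,"y":-0.005,"z":-0.012,"rx":0,"ry":0,"rz":4.6},{"fingers":0.085,"x":-0.043,"y":-0.005,"z":-0.012,"rx":0,"ry":0,"rz":4.6},{"fingers":0.085,"x":-0.043,"y":-0.005,"z":-0.012,"rx":0,"ry":0,"rz":4.6},{"fingers":0.085,"x":-0.043,"y":-0.005,"z":-0.012,"rx":0,"ry":0,"rz":4.6},{"fingers":0.085,"x":-0.043,"y":-0.005,"z":-0.012,"rx":0,"ry":0,"rz":4.6},{"fingers":0.085,"x":-0.043,"y":-0.005,"z":-0.012,"rx":0,"ry":0,"rz":4.6},{"fingers":0.085,"x":-0.043,"y":-0.005,"z":-0.012,"rx":0,"ry":0,"rz":4.6},{"fingers":0.085,"x":-0.043,"y":-0.005,"z":-0.012,"rx":0,"ry":0,"rz":4.6}]'
python3 -m jog '[{"fingers":0.085,"x":0,"y":0,"z":0,"rx":0,"ry":0,"rz":0}]'
python3 - <<'E'
from h import *
im,d=r.grab_frame("wrist");cv2.imwrite("pics/w3.png",im[:,:,::-1]);np.savez("w3",im=im,d=d,**{k:np.array(v) for k,v in r.get_calibration("wrist").items()})
for t in("pin_thin","cradle_wide","cradle_wide_home","cradle_wide_hood","cradle_narrow","cradle_narrow_home","cradle_narrow_hood"):
    L=r.landmark_of(t,"wrist");print(t,[(np.round(x["xyz"],3).tolist(),round(x["score"],2)) for x in L[:2]])
# pins by colour
for n in("w2","w3"):
    z=np.load(n+".npz");hsv=cv2.cvtColor(z["im"],cv2.COLOR_RGB2HSV);m=((hsv[...,0]<22)&(hsv[...,0]>5)&(hsv[...,1]>90)&(z["d"]>0)).astype(np.uint8)
    k,l,s,c=cv2.connectedComponentsWithStats(m)
    for i in range(1,k):
        if s[i,4]<800:continue
        v,u=np.nonzero(l==i);P=world("wrist",np.c_[u,v],z["d"][v,u],z);P=P[P[:,2]>.012]
        q=P[:,:2];c0=q.mean(0);w,V=np.linalg.eigh(np.cov((q-c0).T));a=V[:,1]*np.sign(V[1,1]);t=(q-c0)@a;b=np.array([a[1],-a[0]]);e=(q-c0)@b
        lo,hi=np.percentile(t,[.2,99.8]);bar=abs(t-(lo+hi)/2)<70;mid=(np.percentile(e[bar],1)+np.percentile(e[bar],99))/2
        print(n,len(u),"ctr",np.round(c0+a*(lo+hi)/2+b*mid,4),"len",round(hi-lo,4),"heading-90",np.round(np.degrees(np.arctan2(a[1],a[0]))-90,2),"ztop",np.round(np.percentile(P[:,2],99),4),"w",np.round(np.percentile(e[bar],[1,99]),4))
E
```

```text
clock: 4.2
tcp_pos: [0.5522, 0.0242, 0.4029]
orientation: [-2.249, -2.193, 0.0]
contact_force: [0.5, 0.9, -0.1]
grip_width: 0.085
gripper_force: 0.0
clock: 4.32
tcp_pos: [0.5525, 0.0208, 0.4041]
orientation: [2.254, 2.186, 0.002]
contact_force: [0.0, -0.1, -0.3]
grip_width: 0.0851
gripper_force: 0.0
pin_thin [([0.47, -0.092, 0.054], 0.84)]
cradle_wide [([0.468, -0.08, 0.063], 0.71), ([0.463, -0.094, 0.001], 0.62)]
cradle_wide_home [([0.465, -0.082, 0.062], 0.67)]
cradle_wide_hood [([0.488, 0.041, 0.082], 0.63), ([0.469, -0.08, 0.06], 0.58)]
cradle_narrow [([0.653, -0.092, -0.003], 0.72)]
cradle_narrow_home [([0.654, -0.075, 0.042], 0.86)]
cradle_narrow_hood [([0.64, 0.048, 0.058], 0.78)]
w2 6192 ctr [0.4846 0.2784] len 0.2558 heading-90 -24.73 ztop 0.0598 w [-0.023   0.0283]
w3 1342 ctr [0.4439 0.2081] len 0.0837 heading-90 -37.86 ztop 0.0557 w [-0.0288  0.016 ]
w3 2907 ctr [ 0.4711 -0.0948] len 0.2456 heading-90 -8.71 ztop 0.0767 w [-0.019   0.0177]
w3 7832 ctr [ 0.8173 -0.1074] len 0.4866 heading-90 53.22 ztop 0.4988 w [-0.0853  0.0758]
```

View pics/w3.png

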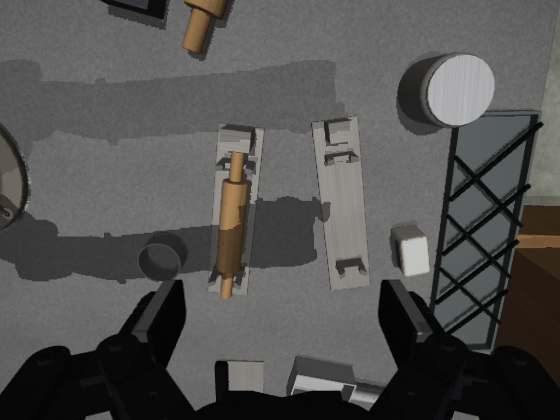

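The wrist view shows the thin pin in the wide cradle from (238,155) to (226,297), with the hood at (240,140), and the empty narrow cradle from (337,125) to (350,285). I'll refine the cradle poses using the base-plate footprint in the depth image.

Run:
```python
from h import *
z=np.load("w3.npz");d=z["d"];v,u=np.nonzero(d>0);P=world("w",np.c_[u,v],d[v,u],z);
b=P[(abs(P[:,0]-.56)<.02)&(abs(P[:,1]+.05)<.1)];print("bench z",np.round([b[:,2].mean(),b[:,2].std()],4))
zb=b[:,2].mean()
for n,o,yaw,zh,zn in(("wide",[.4627,-.0957],-10.5,.082,.046),("narrow",[.654,-.0923],5.6,.063,.035)):
    a=np.radians(yaw+90);ay=np.array([np.cos(a),np.sin(a)]);ax=np.array([ay[1],-ay[0]])
    q=P[:,:2]-o;X=q@ax;Y=q@ay;Z=P[:,2]-zb
    S=(abs(X)<.055)&(abs(Y)<.175)&(Z>.0035)&(Z<.009)
    m=cv2.minAreaRect(P[S,:2].astype(np.float32)*1000);print(n,S.sum(),"rect",np.round(m[0],1),np.round(m[1],1),round(m[2],2))
    # percentile edges in guess frame, by y slices -> centre line
    L=[]
    for y in np.arange(-.13,.14,.02):
        s=S&(abs(Y-y)<.01)
        if s.sum()>20:
            e=np.percentile(X[s],[1,99]);L.append([y,*e])
    L=np.array(L);w=(L[:,2]-L[:,1])>.068;print(np.round(L[w]*1000,1).tolist());
    if w.sum()>2:print("slope deg",np.degrees(np.polyfit(L[w,0],(L[w,1]+L[w,2])/2,1)[0]),"off",((L[w,1]+L[w,2])/2).mean())
    print("Y ends",np.round(np.percentile(Y[S&(abs(X)<.03)],[.5,99.5])*1000,1))
    H=(abs(X)<.04)&(Y>.11)&(Y<.17)&(Z>zh-.006);print("hood top",H.sum(),np.round(np.percentile(X[H],[2,98])*1000,1),np.round(np.percentile(Y[H],[2,98])*1000,1),Z[H].mean())
```

```text
bench z [0.308  0.2454]
wide 0 rect [0. 0.] [0. 0.] 0.0Traceback (most recent call last):
  File "<stdin>", line 16, in <module>
IndexError: too many indices for array: array is 1-dimensional, but 2 were indexed
```

```bash
cat > fit.py <<'E'
from h import *
z=np.load("w3.npz");d=z["d"];v,u=np.nonzero(d>0);k=v<275;v,u=v[k],u[k];P=world("w",np.c_[u,v],d[v,u],z);
b=P[(abs(P[:,0]-.56)<.02)&(abs(P[:,1]+.05)<.1)];zb=np.median(b[:,2]);print("bench z",np.round([zb,b[:,2].std()],4))
for n,o,yaw,zh,zn in(("wide",[.4627,-.0957],-10.5,.082,.046),("narrow",[.654,-.0923],5.6,.063,.035)):
    a=np.radians(yaw+90);ay=np.array([np.cos(a),np.sin(a)]);ax=np.array([ay[1],-ay[0]])
    q=P[:,:2]-o;X=q@ax;Y=q@ay;Z=P[:,2]-zb
    S=(abs(X)<.055)&(abs(Y)<.175)&(Z>.0035)&(Z<.009)
    L=[]
    for y in np.arange(-.13,.15,.02):
        s=S&(abs(Y-y)<.01)
        if s.sum()>20:
            L.append([y,*np.percentile(X[s],[1,99])])
    L=np.array(L).reshape(-1,3);print(n,S.sum(),np.round(L*1000,1).tolist());w=abs((L[:,2]-L[:,1])-.074)<.006
    if w.sum()>2:print("slope deg",np.degrees(np.polyfit(L[w,0],(L[w,1]+L[w,2])/2,1)[0]),"off",((L[w,1]+L[w,2])/2).mean())
    print("Y ends",np.round(np.percentile(Y[S],[.5,99.5])*1000,1))
    H=(abs(X)<.04)&(Y>.11)&(Y<.17)&(Z>zh-.006);print("hood top",H.sum(),np.round(np.percentile(X[H],[2,98])*1000,1),np.round(np.percentile(Y[H],[2,98])*1000,1),np.median(Z[H]))
E
python3 fit.py
```

```text
bench z [-0.0004  0.001 ]
wide 2493 [[-110.0, -28.9, 43.1], [-90.0, -29.4, 43.9], [-70.0, -30.2, 42.7], [-50.0, -30.1, 42.6], [-30.0, -31.4, 41.8], [-10.0, -32.1, 41.3], [10.0, -32.4, 40.4], [30.0, -33.3, 39.9], [50.0, -33.9, 39.2], [70.0, -34.1, 38.5], [90.0, -35.1, 38.1], [110.0, -35.8, 37.0], [130.0, -37.0, 36.7], [150.0, -37.2, 36.1]]
slope deg -1.797421963885508 off 0.0035871600101842443
Y ends [-105.6  158.3]
hood top 674 [-21.2  20.5] [130.1 158.4] 0.08188413028970093
narrow 5464 [[-110.0, -31.1, 41.9], [-90.0, -31.3, 41.9], [-70.0, -31.5, 41.3], [-50.0, -32.0, 40.6], [-30.0, -32.7, 39.7], [-10.0, -32.9, 39.2], [10.0, -33.3, 39.2], [30.0, -33.5, 38.7], [50.0, -34.1, 38.3], [70.0, -34.8, 37.6], [90.0, -35.4, 37.6], [110.0, -35.8, 36.8], [130.0, -36.3, 37.4], [150.0, -36.6, 36.6]]
slope deg -1.2434754241932113 off 0.002696540878680109
Y ends [-118.4  158.7]
hood top 527 [-17.3  17. ] [131.3 159.6] 0.06292430862598286
```

```bash
cat >> h.py <<'E'
def frame(o,yaw):
    def f(x,y,z,dyaw=0):
        c,s=np.cos(np.radians(yaw)),np.sin(np.radians(yaw));return down([o[0]+c*x-s*y,o[1]+s*x+c*y,z],yaw+dyaw)
    return f
W=frame([.4674,-.0928],-8.7);N=frame([.6566,-.0877],6.84)
E
python3 - <<'E'
from h import *
B=plan(T(),W(.004,.006,.125));plan(B,W(.004,.006,.037))
E
```

```text
6 x {'x': np.float64(-0.0197), 'y': np.float64(-0.0118), 'z': np.float64(0.0463), 'rx': np.float64(-0.01), 'ry': np.float64(0.0), 'rz': np.float64(1.22)}
2 x {'x': np.float64(0.0), 'y': np.float64(0.0), 'z': np.float64(0.044), 'rx': np.float64(0.0), 'ry': np.float64(0.0), 'rz': np.float64(0.0)}
```

```bash
python3 -m jog '[{"fingers":0.085,"x":-0.0197,"y":-0.0118,"z":0.0463,"rx":0,"ry":0,"rz":1.22},{"fingers":0.085,"x":-0.0197,"y":-0.0118,"z":0.0463,"rx":0,"ry":0,"rz":1.22},{"fingers":0.085,"x":-0.0197,"y":-0.0118,"z":0.0463,"rx":0,"ry":0,"rz":1.22},{"fingers":0.085,"x":-0.0197,"y":-0.0118,"z":0.0463,"rx":0,"ry":0,"rz":1.22},{"fingers":0.085,"x":-0.0197,"y":-0.0118,"z":0.0463,"rx":0,"ry":0,"rz":1.22},{"fingers":0.085,"x":-0.0197,"y":-0.0118,"z":0.0463,"rx":0,"ry":0,"rz":1.22},{"fingers":0.085,"x":0,"y":0,"z":0,"rx":0,"ry":0,"rz":0}]'
python3 - <<'E'
from h import *
plan(T(),W(.004,.006,.037))
im,d=r.grab_frame("wrist");cv2.imwrite("pics/w4.png",im[:,:,::-1])
E
```

```text
clock: 5.6
tcp_pos: [0.4688, -0.0895, 0.1226]
orientation: [-2.385, -2.038, 0.009]
contact_force: [-0.1, 0.1, 1.2]
grip_width: 0.085
gripper_force: 0.0
2 x {'x': np.float64(0.0013), 'y': np.float64(0.0018), 'z': np.float64(0.0428), 'rx': np.float64(-0.2), 'ry': np.float64(0.05), 'rz': np.float64(-0.14)}
```

View pics/w4.png

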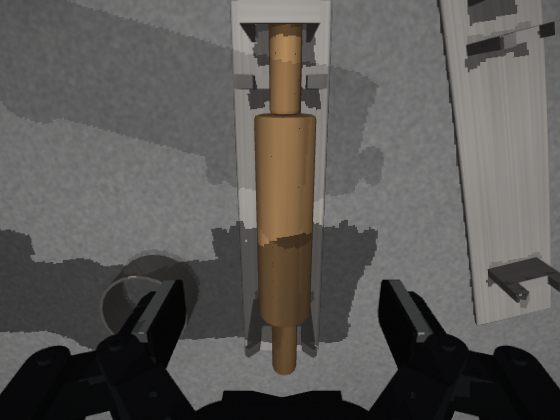

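The pin's centre line is at about column 285, between the fingers at 165 and 395, and its handle runs under the hood at the top. Descending to grasp it.

```bash
python3 -m jog '[{"fingers":0.085,"x":0.0013,"y":0.002,"z":0.043,"rx":0,"ry":0,"rz":0},{"fingers":0.085,"x":0.0013,"y":0.002,"z":0.043,"rx":0,"ry":0,"rz":0},{"fingers":0.03,"x":0,"y":0,"z":0,"rx":0,"ry":0,"rz":0},{"fingers":0.03,"x":0,"y":0,"z":0,"rx":0,"ry":0,"rz":0},{"fingers":0.03,"x":0,"y":0,"z":0,"rx":0,"ry":0,"rz":0},{"fingers":0.03,"x":0,"y":0,"z":0,"rx":0,"ry":0,"rz":0},{"fingers":0.03,"x":0,"y":0,"z":0,"rx":0,"ry":0,"rz":0}]' 50
```

```text
clock: 6.52
tcp_pos: [0.4748, -0.0861, 0.0413]
orientation: [-2.383, -2.041, 0.0]
contact_force: [-10.2, 2.2, 17.3]
grip_width: 0.0342
gripper_force: 48.0
```

The grip sits a little high: the width is 34 mm and the tool is being pushed up. I'll reopen, go about 8 mm lower and grip again.

```bash
python3 -m jog '[{"fingers":0.07,"x":0,"y":0,"z":0,"rx":0,"ry":0,"rz":0},{"fingers":0.07,"x":0,"y":0,"z":0.004,"rx":0,"ry":0,"rz":0},{"fingers":0.07,"x":0,"y":0,"z":0.004,"rx":0,"ry":0,"rz":0},{"fingers":0.03,"x":0,"y":0,"z":0,"rx":0,"ry":0,"rz":0},{"fingers":0.03,"x":0,"y":0,"z":0,"rx":0,"ry":0,"rz":0},{"fingers":0.03,"x":0,"y":0,"z":0,"rx":0,"ry":0,"rz":0},{"fingers":0.03,"x":0,"y":0,"z":0,"rx":0,"ry":0,"rz":0}]' 50
```

```text
clock: 7.4
tcp_pos: [0.4746, -0.0864, 0.0309]
orientation: [-2.384, -2.041, 0.004]
contact_force: [-5.5, 1.0, 6.2]
grip_width: 0.038
gripper_force: 49.6
```

```bash
python3 -m jog '[{"fingers":0.03,"x":0,"y":-0.005,"z":-0.001,"rx":0,"ry":0,"rz":0},{"fingers":0.03,"x":-0.006,"y":0,"z":0,"rx":0,"ry":0,"rz":0},{"fingers":0.03,"x":-0.006,"y":0,"z":0,"rx":0,"ry":0,"rz":0},{"fingers":0.03,"x":-0.006,"y":0,"z":0,"rx":0,"ry":0,"rz":0},{"fingers":0.03,"x":0,"y":0,"z":0,"rx":0,"ry":0,"rz":0}]' 50
python3 - <<'E'
from h import *
im,d=r.grab_frame("wrist");cv2.imwrite("pics/w5.png",im[:,:,::-1])
np.savez("w5",im=im,d=d,**{k:np.array(v) for k,v in r.get_calibration("wrist").items()})
M=np.linalg.inv(W(0,0,0))@T();print(np.round(M[:3,3],4),np.round(T()[:3,3],4))
E
```

```text
clock: 8.02
tcp_pos: [0.4689, -0.1046, 0.0322]
orientation: [2.387, 2.042, -0.0]
contact_force: [-0.3, 0.7, -1.2]
grip_width: 0.0378
gripper_force: 50.3
[-0.011   0.0033 -0.0322] [ 0.469  -0.1041  0.0322]
```

View pics/w5.png

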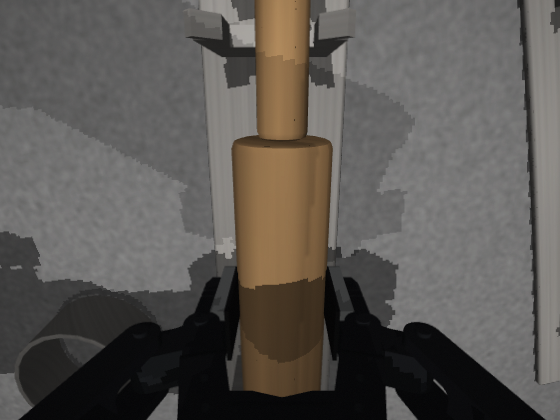

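The pin is firmly in the grip: the barrel's +y end is at row 140 and the upright at row 40. I'll measure the barrel end from depth to get the pin's position along the cradle.

```bash
cat > barrel.py <<'E'
from h import *
import sys
# barrel's +x(tool) end, from the wrist picture: centre of pin in tool frame; args: npz, barrel radius, handle radius
def barrel(n,rb,rh):
    z=np.load(n+".npz");d=z["d"];A=T();hsv=cv2.cvtColor(z["im"],cv2.COLOR_RGB2HSV)
    m=(hsv[...,0]<22)&(hsv[...,0]>5)&(hsv[...,1]>90)&(d>0);v,u=np.nonzero(m)
    P=world("w",np.c_[u,v],d[v,u],z);Q=(P-A[:3,3])@A[:3,:3]
    c=[]
    for x in np.arange(.02,.14,.004):
        s=abs(Q[:,0]-x)<.002
        if s.sum()>8:
            w=np.percentile(Q[s,1],[1,99]);c.append((round(x*1e3),s.sum(),*np.round(np.r_[w,Q[s,2].min()]*1e3,1)))
    for k in c:print(*k)
barrel(sys.argv[1],0,0)
E
python3 barrel.py w5
```

```text
20 810 -17.8 19.9 -46.9
24 832 -17.7 19.6 -46.2
28 852 -17.9 19.4 -46.2
32 887 -17.6 19.6 -46.2
36 904 -17.6 19.5 -46.3
40 937 -17.7 19.7 -46.5
44 967 -17.9 19.6 -46.4
48 995 -17.5 19.6 -46.4
52 1030 -17.7 19.6 -46.6
56 1058 -17.6 19.7 -46.7
60 1093 -17.7 19.6 -46.8
64 1157 -17.5 19.3 -46.6
68 1143 -16.2 18.0 -44.9
72 553 -8.5 10.2 -36.2
76 573 -8.3 10.3 -36.3
80 567 -8.3 10.5 -36.9
84 606 -8.2 10.3 -36.9
88 614 -8.3 10.3 -36.6
92 649 -8.3 10.5 -36.7
96 652 -8.3 10.4 -36.8
100 674 -8.2 10.3 -36.4
104 681 -8.1 10.3 -37.3
108 702 -8.0 10.1 -37.4
112 679 -8.2 10.4 -37.0
116 25 -8.3 10.5 -31.8
```

```bash
python3 - <<'E'
from h import *
A=T();L=A.copy();L[:3,3]+=[0,0,.085];B=N(-.001,-.006,.115);plan(L@np.array([[1,0,0,.005],[0,1,0,0],[0,0,1,0],[0,0,0,1]]),B)
E
python3 -m jog '[{"fingers":0.03,"x":0.005,"y":-0.002,"z":0,"rx":0,"ry":0,"rz":0},{"fingers":0.03,"x":0,"y":0,"z":-0.02,"rx":0,"ry":0,"rz":0},{"fingers":0.03,"x":0,"y":0,"z":-0.03,"rx":0,"ry":0,"rz":0},{"fingers":0.03,"x":0,"y":0,"z":-0.035,"rx":0,"ry":0,"rz":0},{"fingers":0.03,"x":0,"y":0,"z":0,"rx":0,"ry":0,"rz":0}]'
```

```text
4 x {'x': np.float64(0.0038), 'y': np.float64(0.0466), 'z': np.float64(0.0005), 'rx': np.float64(0.0), 'ry': np.float64(0.0), 'rz': np.float64(-3.93)}
clock: 8.7
tcp_pos: [0.4696, -0.098, 0.1191]
orientation: [2.383, 2.043, 0.006]
contact_force: [-0.2, -0.1, -3.0]
grip_width: 0.0379
gripper_force: 50.8
```

```bash
python3 -m jog '[{"fingers":0.03,"x":0.0038,"y":0.0466,"z":0,"rx":0,"ry":0,"rz":-3.93},{"fingers":0.03,"x":0.0038,"y":0.0466,"z":0,"rx":0,"ry":0,"rz":-3.93},{"fingers":0.03,"x":0.0038,"y":0.0466,"z":0,"rx":0,"ry":0,"rz":-3.93},{"fingers":0.03,"x":0.0038,"y":0.0466,"z":0,"rx":0,"ry":0,"rz":-3.93},{"fingers":0.03,"x":0,"y":0,"z":0,"rx":0,"ry":0,"rz":0},{"fingers":0.03,"x":0,"y":0,"z":0,"rx":0,"ry":0,"rz":0}]'
python3 - <<'E'
from h import *
im,d=r.grab_frame("wrist");cv2.imwrite("pics/w6.png",im[:,:,::-1])
np.savez("w6",im=im,d=d,**{k:np.array(v) for k,v in r.get_calibration("wrist").items()})
plan(T(),N(-.001,-.006,.07),1);plan(T(),N(-.001,-.006,.0185),2)
E
python3 barrel.py w6 | sed -n '5,15p'
```

```text
clock: 9.45
tcp_pos: [0.6526, -0.0928, 0.1154]
orientation: [-2.083, -2.348, 0.003]
contact_force: [-0.6, -0.8, -2.2]
grip_width: 0.0376
gripper_force: 50.9
1 x {'x': np.float64(-0.0012), 'y': np.float64(0.004), 'z': np.float64(0.0458), 'rx': np.float64(-0.16), 'ry': np.float64(-0.03), 'rz': np.float64(-0.01)}
2 x {'x': np.float64(-0.0006), 'y': np.float64(0.002), 'z': np.float64(0.0487), 'rx': np.float64(-0.08), 'ry': np.float64(-0.02), 'rz': np.float64(-0.01)}
36 908 -17.7 19.3 -46.4
40 937 -17.5 19.6 -46.2
44 976 -17.7 19.4 -46.7
48 995 -17.6 19.7 -46.2
52 1023 -17.8 19.6 -46.6
56 1066 -17.5 19.8 -46.5
60 1088 -17.7 19.6 -46.4
64 1177 -17.6 19.5 -46.2
68 1104 -16.0 17.7 -45.3
72 551 -8.4 10.2 -36.7
76 560 -8.4 10.3 -36.7
```

View pics/w6.png

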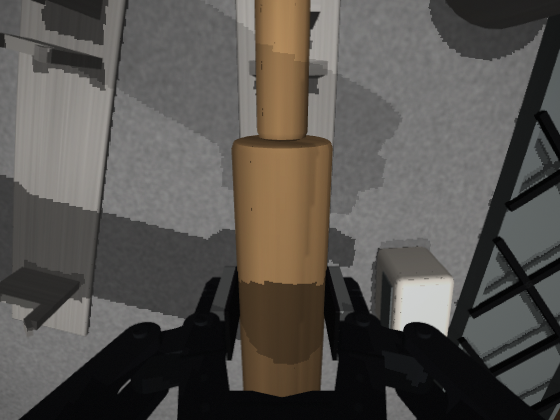

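The pin is aligned with the narrow cradle and about 4 mm to the left of centre, which agrees with the plan. The plate edges are at about columns 243 and 340, the pin is at 282, and the timer is clear on the right.

```bash
python3 -m jog '[{"fingers":0.03,"x":-0.001,"y":0.004,"z":0.02,"rx":-0.16,"ry":0,"rz":0},{"fingers":0.03,"x":0,"y":0,"z":0.025,"rx":0,"ry":0,"rz":0},{"fingers":0.03,"x":0,"y":0,"z":0.015,"rx":0,"ry":0,"rz":0},{"fingers":0.03,"x":0,"y":0,"z":0.015,"rx":0,"ry":0,"rz":0},{"fingers":0.03,"x":0,"y":0,"z":0,"rx":0,"ry":0,"rz":0}]'
python3 - <<'E'
from h import *
M=np.linalg.inv(N(0,0,0))@T();print(np.round(M[:3,3],4))
E
```

```text
clock: 10.12
tcp_pos: [0.6574, -0.0933, 0.0408]
orientation: [-2.084, -2.351, -0.001]
contact_force: [-0.9, -0.8, -1.6]
grip_width: 0.0382
gripper_force: 51.0
[-0.0056  0.0001 -0.0408]
```

```bash
python3 -m jog '[{"fingers":0.03,"x":0,"y":-0.001,"z":0.008,"rx":0,"ry":0,"rz":0},{"fingers":0.03,"x":0,"y":0,"z":0.008,"rx":0,"ry":0,"rz":0},{"fingers":0.03,"x":0,"y":0,"z":0.006,"rx":0,"ry":0,"rz":0},{"fingers":0.03,"x":0,"y":0,"z":0,"rx":0,"ry":0,"rz":0}]'
python3 - <<'E'
from h import *
M=np.linalg.inv(N(0,0,0))@T();print(np.round(M[:3,3],4))
E
```

```text
clock: 10.62
tcp_pos: [0.6575, -0.0935, 0.0203]
orientation: [2.083, 2.349, 0.004]
contact_force: [-0.4, -0.5, 0.6]
grip_width: 0.038
gripper_force: 51.3
[-0.0059  0.0002 -0.0203]
```

```bash
python3 -m jog '[{"fingers":0.03,"x":0.008,"y":0,"z":0,"rx":0,"ry":0,"rz":0},{"fingers":0.03,"x":0.008,"y":0,"z":0,"rx":0,"ry":0,"rz":0},{"fingers":0.03,"x":0.008,"y":0,"z":0,"rx":0,"ry":0,"rz":0},{"fingers":0.03,"x":0.003,"y":0,"z":0,"rx":0,"ry":0,"rz":0},{"fingers":0.03,"x":0,"y":0,"z":0,"rx":0,"ry":0,"rz":0}]'
python3 -m jog '[{"fingers":0.03,"x":0.002,"y":0,"z":0,"rx":0,"ry":0,"rz":0},{"fingers":0.03,"x":0.002,"y":0,"z":0,"rx":0,"ry":0,"rz":0},{"fingers":0.03,"x":0,"y":0,"z":0,"rx":0,"ry":0,"rz":0}]'
python3 - <<'E'
from h import *
M=np.linalg.inv(N(0,0,0))@T();print(np.round(M[:3,3],4))
E
```

```text
clock: 11.25
tcp_pos: [0.6544, -0.0656, 0.0202]
orientation: [2.082, 2.351, 0.004]
contact_force: [0.5, 1.2, -0.2]
grip_width: 0.038
gripper_force: 51.1
clock: 11.62
tcp_pos: [0.6539, -0.0647, 0.0203]
orientation: [2.084, 2.346, 0.002]
contact_force: [1.1, -4.9, -1.9]
grip_width: 0.0383
gripper_force: 51.0
[ 0.0232  0.     -0.0203]
```

```bash
python3 -m jog '[{"fingers":0.03,"x":0,"y":0,"z":0.0015,"rx":0,"ry":0,"rz":0},{"fingers":0.07,"x":0,"y":0,"z":0,"rx":0,"ry":0,"rz":0},{"fingers":0.07,"x":0,"y":0,"z":0,"rx":0,"ry":0,"rz":0},{"fingers":0.07,"x":0,"y":0,"z":-0.03,"rx":0,"ry":0,"rz":0},{"fingers":0.085,"x":0,"y":0,"z":-0.06,"rx":0,"ry":0,"rz":0},{"fingers":0.085,"x":0,"y":0,"z":-0.06,"rx":0,"ry":0,"rz":0},{"fingers":0.085,"x":0,"y":0,"z":-0.03,"rx":0,"ry":0,"rz":0},{"fingers":0.085,"x":0,"y":0,"z":0,"rx":0,"ry":0,"rz":0}]'
python3 - <<'E'
from h import *
im,d=r.grab_frame("wrist");cv2.imwrite("pics/w7.png",im[:,:,::-1])
np.savez("w7",im=im,d=d,**{k:np.array(v) for k,v in r.get_calibration("wrist").items()})
plan(T(),down([.50,.32,.22],-24.7))
E
python3 barrel.py w7
```

```text
clock: 12.62
tcp_pos: [0.6549, -0.0622, 0.2016]
orientation: [2.08, 2.348, 0.01]
contact_force: [-0.0, 0.4, -0.4]
grip_width: 0.0848
gripper_force: 0.0
7 x {'x': np.float64(0.0523), 'y': np.float64(-0.0284), 'z': np.float64(-0.003), 'rx': np.float64(0.03), 'ry': np.float64(-0.02), 'rz': np.float64(4.52)}
20 177 -19.6 17.0 134.4
24 183 -19.5 17.0 134.5
28 182 -19.4 16.9 134.9
32 191 -19.4 16.9 135.2
36 190 -20.3 17.8 134.9
40 203 -20.2 17.7 134.8
44 200 -20.1 17.6 133.9
48 193 -20.0 17.5 135.2
52 206 -19.9 17.4 135.3
56 205 -19.8 17.3 135.3
60 211 -19.7 17.3 135.2
64 180 -19.0 16.5 136.1
68 99 -10.1 7.6 145.3
72 105 -10.0 7.5 145.2
76 105 -10.0 7.5 145.2
80 105 -9.9 7.5 145.0
84 87 -9.9 7.6 144.7
88 112 -10.8 8.3 145.2
92 114 -10.7 8.3 144.9
96 92 -10.7 8.3 145.4
```

View pics/w7.png

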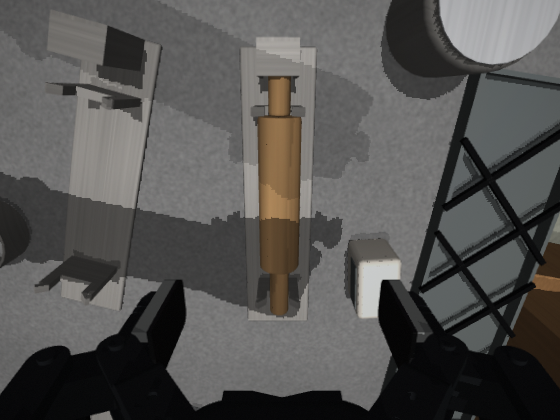

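The thin pin is home in the narrow cradle. Its barrel end at row 115 meets the upright and its handle is under the hood at row 75. Next, the thick pin.

```bash
python3 -m jog '[{"fingers":0.085,"x":0.0523,"y":-0.0284,"z":-0.003,"rx":0,"ry":0,"rz":4.52},{"fingers":0.085,"x":0.0523,"y":-0.0284,"z":-0.003,"rx":0,"ry":0,"rz":4.52},{"fingers":0.085,"x":0.0523,"y":-0.0284,"z":-0.003,"rx":0,"ry":0,"rz":4.52},{"fingers":0.085,"x":0.0523,"y":-0.0284,"z":-0.003,"rx":0,"ry":0,"rz":4.52},{"fingers":0.085,"x":0.0523,"y":-0.0284,"z":-0.003,"rx":0,"ry":0,"rz":4.52},{"fingers":0.085,"x":0.0523,"y":-0.0284,"z":-0.003,"rx":0,"ry":0,"rz":4.52},{"fingers":0.085,"x":0.0523,"y":-0.0284,"z":-0.003,"rx":0,"ry":0,"rz":4.52},{"fingers":0.085,"x":0,"y":0,"z":0,"rx":0,"ry":0,"rz":0}]'
python3 -m jog '[{"fingers":0.085,"x":0,"y":0,"z":0,"rx":0,"ry":0,"rz":0}]'
python3 - <<'E'
from h import *
im,d=r.grab_frame("wrist");cv2.imwrite("pics/w8.png",im[:,:,::-1])
z=r.get_calibration("wrist");np.savez("w8",im=im,d=d,**{k:np.array(v) for k,v in z.items()})
hsv=cv2.cvtColor(im,cv2.COLOR_RGB2HSV);m=(hsv[...,0]<22)&(hsv[...,0]>5)&(hsv[...,1]>90)&(d>0)
v,u=np.nonzero(m);P=world("w",np.c_[u,v],d[v,u],z);P=P[(abs(P[:,0]-.481)<.1)&(abs(P[:,1]-.287)<.15)&(P[:,2]>.02)]
yaw=-24.7
for it in range(2):
    A=down([.481,.287,0],yaw);Q=(P-A[:3,3])@A[:3,:3];c=[]
    for x in np.arange(-.14,.14,.008):
        s=abs(Q[:,0]-x)<.004
        if s.sum()>8:w=np.percentile(Q[s,1],[1,99]);c.append((x*1e3,s.sum(),*w*1e3,-Q[s,2].min()*1e3))
    c=np.array(c);b=(c[:,3]-c[:,2])>45;p=np.polyfit(c[b,0],(c[b,2]+c[b,3])/2,1);yaw-=np.degrees(p[0]) if it==0 else 0
    print(yaw,p);
print(np.round(c,1).tolist());print(np.percentile(Q[:,0],[.1,99.9]))
E
```

```text
clock: 13.68
tcp_pos: [0.4967, 0.3256, 0.2171]
orientation: [-2.637, -1.707, 0.001]
contact_force: [-0.1, -1.2, -1.0]
grip_width: 0.0854
gripper_force: 0.0
clock: 13.8
tcp_pos: [0.4993, 0.3185, 0.2178]
orientation: [2.643, 1.694, -0.001]
contact_force: [1.3, -0.4, -0.5]
grip_width: 0.0848
gripper_force: 0.0
-24.125281486835934 [-0.01003073  1.31614984]
-24.125281486835934 [-9.29466351e-04  1.28901885e+00]
[[-132.0, 29.0, -10.4, 13.0, 42.6], [-124.0, 128.0, -10.7, 14.3, 44.3], [-116.0, 131.0, -11.6, 14.3, 43.4], [-108.0, 138.0, -11.5, 14.4, 43.9], [-100.0, 130.0, -11.2, 14.4, 44.3], [-92.0, 142.0, -10.9, 14.4, 43.8], [-84.0, 46.0, -9.1, 12.7, 43.5], [-76.0, 131.0, -23.3, 26.3, 57.2], [-68.0, 311.0, -24.7, 27.8, 57.9], [-60.0, 315.0, -24.5, 27.8, 57.7], [-52.0, 330.0, -25.4, 27.7, 58.0], [-44.0, 329.0, -24.9, 27.6, 58.4], [-36.0, 329.0, -24.6, 27.5, 58.3], [-28.0, 347.0, -25.0, 27.5, 58.0], [-20.0, 351.0, -25.1, 27.4, 58.0], [-12.0, 362.0, -24.8, 27.3, 57.9], [-4.0, 367.0, -25.6, 27.3, 58.0], [4.0, 381.0, -25.3, 27.2, 58.6], [12.0, 382.0, -25.0, 27.1, 57.9], [20.0, 396.0, -25.7, 27.1, 58.3], [28.0, 410.0, -25.3, 28.6, 57.8], [36.0, 418.0, -25.1, 28.4, 58.1], [44.0, 434.0, -25.7, 28.4, 301.0], [52.0, 436.0, -25.3, 28.3, 58.2], [60.0, 448.0, -25.0, 28.2, 58.1], [68.0, 459.0, -25.8, 28.2, 58.1], [76.0, 399.0, -23.6, 25.4, 56.5], [84.0, 229.0, -12.5, 14.2, 43.9], [92.0, 237.0, -12.4, 14.2, 44.7], [100.0, 235.0, -12.1, 14.3, 44.5], [108.0, 249.0, -11.9, 14.3, 45.2], [116.0, 246.0, -12.1, 13.3, 44.5], [124.0, 219.0, -12.4, 13.4, 43.8]]
[-0.12960874  0.12674571]
```

View pics/w8.png

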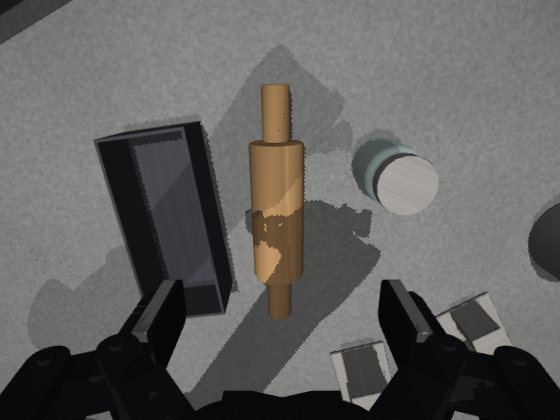

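The thick pin runs from (276,85) to (279,318). The tin's right edge goes from (200,125) to (230,312), and the jar is at (405,185). Next I'll measure the finger clearance on the tin and jar sides.

Run:
```python
from h import *
z=np.load("w8.npz");d=z["d"];v,u=np.nonzero(d>0);P=world("w",np.c_[u,v],d[v,u],z)
C=down([.481,.287,0],-24.1);C[:3,3]=(C@[-.0015,.0013,0,1])[:3];print("centre",np.round(C[:3,3],4))
Q=(P-C[:3,3])@C[:3,:3];k=(Q[:,2]<-.012)&(-Q[:,2]<.11);Q=Q[k]
for x in np.arange(-.09,.1,.02):
    s=abs(Q[:,0]-x)<.01;l=Q[s&(Q[:,1]<-.032),1];h=Q[s&(Q[:,1]>.032),1]
    print(round(x*1e3),"tin",np.round(l.max()*1e3) if len(l) else None,"jar",np.round(h.min()*1e3) if len(h) else None)
B=C.copy();B[2,3]=.10;plan(T(),B);D=B.copy();D[2,3]=.006;plan(B,D)
```

```text
centre [0.4816 0.2851 0.    ]
-90 tin -59.0 jar 319.0
-70 tin -61.0 jar 305.0
-50 tin -64.0 jar 303.0
-30 tin -66.0 jar 303.0
-10 tin -69.0 jar 310.0
10 tin -71.0 jar 99.0
30 tin -74.0 jar 82.0
50 tin -76.0 jar 81.0
70 tin -79.0 jar 85.0
90 tin -81.0 jar None
3 x {'x': np.float64(-0.0124), 'y': np.float64(-0.0011), 'z': np.float64(0.0394), 'rx': np.float64(0.04), 'ry': np.float64(0.02), 'rz': np.float64(-0.24)}
2 x {'x': np.float64(0.0), 'y': np.float64(0.0), 'z': np.float64(0.047), 'rx': np.float64(0.0), 'ry': np.float64(0.0), 'rz': np.float64(0.0)}
```

```bash
python3 -m jog '[{"fingers":0.08,"x":-0.0124,"y":-0.0005,"z":0.0394,"rx":0,"ry":0,"rz":-0.24},{"fingers":0.08,"x":-0.0124,"y":-0.0005,"z":0.0394,"rx":0,"ry":0,"rz":-0.24},{"fingers":0.08,"x":-0.0124,"y":-0.0005,"z":0.0394,"rx":0,"ry":0,"rz":-0.24},{"fingers":0.08,"x":0,"y":0,"z":0,"rx":0,"ry":0,"rz":0},{"fingers":0.08,"x":0,"y":0,"z":0,"rx":0,"ry":0,"rz":0}]'
python3 - <<'E'
from h import *
plan(T(),down([.4816,.2851,.005],-24.1),3)
E
```

```text
clock: 14.48
tcp_pos: [0.4852, 0.2859, 0.1024]
orientation: [2.636, 1.707, 0.007]
contact_force: [0.3, -0.9, -0.3]
grip_width: 0.0796
gripper_force: 0.0
3 x {'x': np.float64(-0.0008), 'y': np.float64(-0.0011), 'z': np.float64(0.0325), 'rx': np.float64(0.06), 'ry': np.float64(-0.06), 'rz': np.float64(-0.01)}
```

```bash
python3 -m jog '[{"fingers":0.08,"x":-0.0008,"y":-0.001,"z":0.035,"rx":0,"ry":0,"rz":0},{"fingers":0.08,"x":-0.0008,"y":-0.001,"z":0.035,"rx":0,"ry":0,"rz":0},{"fingers":0.08,"x":-0.0008,"y":-0.001,"z":0.02,"rx":0,"ry":0,"rz":0},{"fingers":0.08,"x":0,"y":0,"z":0.006,"rx":0,"ry":0,"rz":0},{"fingers":0.05,"x":0,"y":0,"z":0,"rx":0,"ry":0,"rz":0},{"fingers":0.05,"x":0,"y":0,"z":0,"rx":0,"ry":0,"rz":0},{"fingers":0.05,"x":0,"y":0,"z":0,"rx":0,"ry":0,"rz":0},{"fingers":0.05,"x":0,"y":0,"z":0,"rx":0,"ry":0,"rz":0}]' 70
```

```text
clock: 15.48
tcp_pos: [0.4814, 0.2859, 0.0073]
orientation: [2.635, 1.71, 0.008]
contact_force: [-2.4, -0.6, 8.8]
grip_width: 0.052
gripper_force: 71.2
```

```bash
python3 -m jog '[{"fingers":0.075,"x":0,"y":0,"z":0,"rx":0,"ry":0,"rz":0},{"fingers":0.075,"x":0,"y":0,"z":0.003,"rx":0,"ry":0,"rz":0},{"fingers":0.075,"x":0,"y":0,"z":0.003,"rx":0,"ry":0,"rz":0},{"fingers":0.05,"x":0,"y":0,"z":0,"rx":0,"ry":0,"rz":0},{"fingers":0.05,"x":0,"y":0,"z":0,"rx":0,"ry":0,"rz":0},{"fingers":0.05,"x":0,"y":0,"z":0,"rx":0,"ry":0,"rz":0},{"fingers":0.05,"x":0,"y":0,"z":0,"rx":0,"ry":0,"rz":0}]' 70
```

```text
clock: 16.35
tcp_pos: [0.4803, 0.2849, -0.0006]
orientation: [2.635, 1.709, 0.004]
contact_force: [-1.8, 0.2, 5.3]
grip_width: 0.0535
gripper_force: 73.2
```

Better grip. Now lift and check.

```bash
python3 -m jog '[{"fingers":0.05,"x":0,"y":0,"z":-0.02,"rx":0,"ry":0,"rz":0},{"fingers":0.05,"x":0,"y":0,"z":-0.05,"rx":0,"ry":0,"rz":0},{"fingers":0.05,"x":0,"y":0,"z":-0.06,"rx":0,"ry":0,"rz":0},{"fingers":0.05,"x":0,"y":0,"z":-0.02,"rx":0,"ry":0,"rz":0},{"fingers":0.05,"x":0,"y":0,"z":0,"rx":0,"ry":0,"rz":0},{"fingers":0.05,"x":0,"y":0,"z":0,"rx":0,"ry":0,"rz":0}]'
python3 - <<'E'
from h import *
im,d=r.grab_frame("wrist")
np.savez("w9",im=im,d=d,**{k:np.array(v) for k,v in r.get_calibration("wrist").items()})
E
python3 barrel.py w9
```

```text
clock: 17.1
tcp_pos: [0.479, 0.2846, 0.1483]
orientation: [2.634, 1.71, 0.001]
contact_force: [-0.0, 0.1, -1.5]
grip_width: 0.0535
gripper_force: 74.8
20 1231 -25.2 26.2 -58.0
24 1272 -25.3 25.9 -58.3
28 1314 -25.2 26.2 -58.1
32 1354 -25.3 26.1 -58.7
36 1414 -25.4 26.2 -58.1
40 1449 -25.1 26.1 -58.3
44 1487 -25.1 25.9 -57.9
48 1545 -25.2 25.9 -58.2
52 1612 -24.9 26.0 -58.6
56 1653 -24.9 25.8 -58.5
60 1708 -24.6 25.9 -58.4
64 1768 -24.8 26.1 -57.9
68 1816 -24.7 25.9 -58.8
72 1912 -24.7 25.7 -58.1
76 1932 -23.1 24.5 -57.5
80 866 -12.4 13.7 -44.0
84 944 -12.6 13.6 -44.3
88 927 -12.4 13.9 -44.1
92 977 -12.5 13.7 -44.9
96 987 -12.5 13.5 -44.0
100 1041 -12.4 13.4 -44.3
104 1047 -12.6 13.6 -44.4
108 1100 -12.6 13.4 -44.1
112 711 -12.8 13.8 -44.3
```

Run:
```python
from h import *
plan(T(),W(-.0005,-.014,.13),8)
```

```text
8 x {'x': np.float64(-0.0473), 'y': np.float64(0.0129), 'z': np.float64(0.0023), 'rx': np.float64(0.01), 'ry': np.float64(0.01), 'rz': np.float64(-1.92)}
```

```bash
python3 -m jog '[{"fingers":0.05,"x":-0.0473,"y":0.0129,"z":0.0023,"rx":0,"ry":0,"rz":-1.92},{"fingers":0.05,"x":-0.0473,"y":0.0129,"z":0.0023,"rx":0,"ry":0,"rz":-1.92},{"fingers":0.05,"x":-0.0473,"y":0.0129,"z":0.0023,"rx":0,"ry":0,"rz":-1.92},{"fingers":0.05,"x":-0.0473,"y":0.0129,"z":0.0023,"rx":0,"ry":0,"rz":-1.92},{"fingers":0.05,"x":-0.0473,"y":0.0129,"z":0.0023,"rx":0,"ry":0,"rz":-1.92},{"fingers":0.05,"x":-0.0473,"y":0.0129,"z":0.0023,"rx":0,"ry":0,"rz":-1.92},{"fingers":0.05,"x":-0.0473,"y":0.0129,"z":0.0023,"rx":0,"ry":0,"rz":-1.92},{"fingers":0.05,"x":-0.0473,"y":0.0129,"z":0.0023,"rx":0,"ry":0,"rz":-1.92}]'
python3 -m jog '[{"fingers":0.05,"x":0,"y":0,"z":0,"rx":0,"ry":0,"rz":0},{"fingers":0.05,"x":0,"y":0,"z":0,"rx":0,"ry":0,"rz":0}]'
python3 - <<'E'
from h import *
im,d=r.grab_frame("wrist");z=r.get_calibration("wrist")
np.savez("w10",im=im,d=d,**{k:np.array(v) for k,v in z.items()})
plan(T(),W(-.0005,-.014,.06),2)
# re-check cradle plate edges from here in W frame (X), bench-level points
v,u=np.nonzero(d>0);P=world("w",np.c_[u,v],d[v,u],z);F=W(0,0,0);Q=(P-F[:3,3])@F[:3,:3];X,Y,Z=Q[:,1],Q[:,0],-Q[:,2]
for y in np.arange(.0,.16,.02):
    s=(abs(Y-y)<.01)&(abs(X)<.05)&(Z<.0085)&(Z>.0025)
    if s.sum()>10:print(round(y,2),s.sum(),np.round(np.percentile(X[s],[1,99])*1e3,1))
E
python3 barrel.py w10|sed -n '12,20p'
```

```text
clock: 18.15
tcp_pos: [0.4648, -0.1073, 0.1294]
orientation: [2.382, 2.048, 0.001]
contact_force: [1.1, -0.0, -1.3]
grip_width: 0.0538
gripper_force: 74.5
clock: 18.4
tcp_pos: [0.4651, -0.1055, 0.1296]
orientation: [2.384, 2.046, 0.001]
contact_force: [-0.3, 0.4, -2.2]
grip_width: 0.0536
gripper_force: 74.5
2 x {'x': np.float64(-0.001), 'y': np.float64(-0.0002), 'z': np.float64(0.0349), 'rx': np.float64(0.02), 'ry': np.float64(-0.02), 'rz': np.float64(0.04)}
0.06 323 [-36.5  37.7]
0.08 491 [-36.5  38. ]
0.1 238 [-42.8  41.9]
0.12 542 [-36.   39.2]
0.14 215 [-36.   37.4]
64 2099 -24.4 182.3 -58.4
68 2173 -24.3 181.3 -58.3
72 2269 -24.8 180.3 -58.1
76 2250 -22.8 179.5 -57.6
80 1231 -12.3 179.8 -44.2
84 1265 -12.3 178.5 -44.5
88 1336 -12.0 177.1 -44.1
92 1343 -12.2 176.8 -44.9
96 1401 -12.4 175.9 -44.8
```

```bash
python3 -m jog '[{"fingers":0.05,"x":-0.001,"y":0.0005,"z":0.025,"rx":0,"ry":0,"rz":0},{"fingers":0.05,"x":-0.001,"y":0,"z":0.025,"rx":0,"ry":0,"rz":0},{"fingers":0.05,"x":0,"y":0,"z":0.02,"rx":0,"ry":0,"rz":0},{"fingers":0.05,"x":0,"y":0,"z":0,"rx":0,"ry":0,"rz":0}]'
python3 - <<'E'
from h import *
M=np.linalg.inv(W(0,0,0))@T();print(np.round(M[:3,3],4))
E
```

```text
clock: 18.95
tcp_pos: [0.465, -0.1062, 0.0593]
orientation: [-2.38, -2.049, 0.0]
contact_force: [0.1, 0.8, -2.1]
grip_width: 0.0536
gripper_force: 74.5
[-0.0136 -0.0003 -0.0593]
```

```bash
python3 -m jog '[{"fingers":0.05,"x":0,"y":0.0005,"z":0.008,"rx":0,"ry":0,"rz":0},{"fingers":0.05,"x":0,"y":0,"z":0.008,"rx":0,"ry":0,"rz":0},{"fingers":0.05,"x":0,"y":0,"z":0.008,"rx":0,"ry":0,"rz":0},{"fingers":0.05,"x":0,"y":0,"z":0.003,"rx":0,"ry":0,"rz":0},{"fingers":0.05,"x":0,"y":0,"z":0,"rx":0,"ry":0,"rz":0}]'
python3 - <<'E'
from h import *
M=np.linalg.inv(W(0,0,0))@T();print(np.round(M[:3,3],4))
E
```

```text
clock: 19.58
tcp_pos: [0.4666, -0.108, 0.0333]
orientation: [2.383, 2.046, 0.003]
contact_force: [-0.4, -0.2, -2.6]
grip_width: 0.0537
gripper_force: 74.6
[-0.0151  0.0015 -0.0333]
```

```bash
python3 -m jog '[{"fingers":0.05,"x":0,"y":-0.0005,"z":0.0015,"rx":0,"ry":0,"rz":0},{"fingers":0.05,"x":0,"y":0,"z":0.0015,"rx":0,"ry":0,"rz":0},{"fingers":0.05,"x":0,"y":0,"z":0,"rx":0,"ry":0,"rz":0}]'
python3 -m jog '[{"fingers":0.05,"x":0.008,"y":0,"z":0,"rx":0,"ry":0,"rz":0},{"fingers":0.05,"x":0.008,"y":0,"z":0,"rx":0,"ry":0,"rz":0},{"fingers":0.05,"x":0.008,"y":0,"z":0,"rx":0,"ry":0,"rz":0},{"fingers":0.05,"x":0,"y":0,"z":0,"rx":0,"ry":0,"rz":0}]'
python3 - <<'E'
from h import *
M=np.linalg.inv(W(0,0,0))@T();print(np.round(M[:3,3],4))
E
```

```text
clock: 19.95
tcp_pos: [0.4666, -0.1079, 0.0313]
orientation: [2.382, 2.046, 0.005]
contact_force: [-2.4, 0.9, 7.8]
grip_width: 0.0538
gripper_force: 76.0
clock: 20.45
tcp_pos: [0.4705, -0.0847, 0.0313]
orientation: [2.383, 2.043, 0.005]
contact_force: [-2.2, -1.2, 6.6]
grip_width: 0.0537
gripper_force: 75.6
[ 0.0084  0.0018 -0.0313]
```

```bash
python3 -m jog '[{"fingers":0.05,"x":0.004,"y":-0.0005,"z":-0.0005,"rx":0,"ry":0,"rz":0},{"fingers":0.05,"x":0.003,"y":0,"z":0,"rx":0,"ry":0,"rz":0},{"fingers":0.05,"x":0.002,"y":0,"z":0,"rx":0,"ry":0,"rz":0},{"fingers":0.05,"x":0.001,"y":0,"z":0,"rx":0,"ry":0,"rz":0},{"fingers":0.05,"x":0,"y":0,"z":0,"rx":0,"ry":0,"rz":0}]'
python3 - <<'E'
from h import *
M=np.linalg.inv(W(0,0,0))@T();print(np.round(M[:3,3],4))
E
```

```text
clock: 21.08
tcp_pos: [0.4705, -0.0785, 0.0313]
orientation: [2.383, 2.039, -0.0]
contact_force: [-3.7, -13.2, 2.7]
grip_width: 0.0536
gripper_force: 74.9
[ 0.0146  0.0009 -0.0313]
```

```bash
python3 -m jog '[{"fingers":0.078,"x":0,"y":0,"z":0,"rx":0,"ry":0,"rz":0},{"fingers":0.078,"x":0,"y":0,"z":0,"rx":0,"ry":0,"rz":0},{"fingers":0.078,"x":0,"y":0,"z":-0.01,"rx":0,"ry":0,"rz":0},{"fingers":0.08,"x":0,"y":0,"z":-0.04,"rx":0,"ry":0,"rz":0},{"fingers":0.085,"x":0,"y":0,"z":-0.06,"rx":0,"ry":0,"rz":0},{"fingers":0.085,"x":0,"y":0.02,"z":-0.06,"rx":0,"ry":0,"rz":0},{"fingers":0.085,"x":0,"y":0.03,"z":-0.05,"rx":0,"ry":0,"rz":0},{"fingers":0.085,"x":0.05,"y":0.03,"z":-0.03,"rx":0,"ry":0,"rz":0}]'
python3 -m jog '[{"fingers":0.085,"x":0,"y":0,"z":0,"rx":0,"ry":0,"rz":0},{"fingers":0.085,"x":0,"y":0,"z":0,"rx":0,"ry":0,"rz":0}]'
cat > chk.py <<'E'
from h import *
im,d=r.grab_frame("wrist");z=r.get_calibration("wrist")
hsv=cv2.cvtColor(im,cv2.COLOR_RGB2HSV);m=(hsv[...,0]<22)&(hsv[...,0]>5)&(hsv[...,1]>90)&(d>0)
va,ua=np.nonzero(d>0);PA=world("w",np.c_[ua,va],d[va,ua],z);mm=m[va,ua]
for nm,F,rb in(("wide/thick",W(0,0,0),.028),("narrow/thin",N(0,0,0),.02)):
    Q=(PA-F[:3,3])@F[:3,:3];Y,X,Z=Q[:,0],Q[:,1],-Q[:,2];k=(abs(X)<.045)&(abs(Y)<.16)&(Z<.12)
    S=k&mm;c=[]
    for y in np.arange(-.12,.15,.004):
        s=S&(abs(Y-y)<.002)
        if s.sum()>5:w=np.percentile(X[s],[2,98]);c.append((y,*w,np.percentile(Z[s],98)))
    c=np.array(c);b=(c[:,2]-c[:,1])>1.7*rb;hd=~b
    print(nm,"barrel Y",np.round(c[b,0][[0,-1]]*1e3),"seen Y",np.round(c[[0,-1],0]*1e3),"barrel X/top",np.round(np.r_[(c[b,1]+c[b,2]).mean()/2,c[b,3].mean()]*1e3,1),"handle tops -y,+y",np.round([c[hd&(c[:,0]<0),3].mean()*1e3,c[hd&(c[:,0]>0),3].mean()*1e3],1),"Xslope deg",np.round(np.degrees(np.polyfit(c[b,0],(c[b,1]+c[b,2])/2,1)[0]),2))
for cam in("wrist","scene","side"):
    if cam!="wrist":r.grab_frame(cam)
    for t in("pin_thick","pin_thin","jar","tin","cutter","canister","timer","scraper","scoop"):
        L=r.landmark_of(t,cam)
        if L:print(cam,t,np.round(L[0]["xyz"],3),round(L[0]["score"],2))
E
python3 chk.py
```

```text
clock: 22.08
tcp_pos: [0.5563, -0.0425, 0.2838]
orientation: [2.387, 2.035, 0.01]
contact_force: [0.4, -0.3, -0.6]
grip_width: 0.0844
gripper_force: 0.0
clock: 22.32
tcp_pos: [0.5544, -0.0388, 0.2792]
orientation: [2.381, 2.047, 0.003]
contact_force: [-0.4, -0.1, -0.8]
grip_width: 0.0851
gripper_force: 0.0
wide/thick barrel Y [-56.  88.] seen Y [-112.  120.] barrel X/top [ 3.2 88.6] handle tops -y,+y [75.8 74.6] Xslope deg 0.45
narrow/thin barrel Y [-56.  84.] seen Y [-112.  120.] barrel X/top [-1.3 65.7] handle tops -y,+y [56.6 56.8] Xslope deg 0.27
wrist pin_thin [ 0.656 -0.074  0.045] 0.77
wrist cutter [ 0.332 -0.159  0.001] 0.78
wrist canister [ 0.787  0.104 -0.001] 0.98
wrist timer [ 0.766 -0.156 -0.003] 0.72
wrist scraper [0.636 0.044 0.061] 0.62
wrist scoop [ 0.618 -0.457 -0.001] 0.94
scene pin_thick [ 0.471 -0.074  0.056] 0.63
scene pin_thin [ 0.656 -0.071  0.042] 0.76
scene jar [0.604 0.282 0.002] 0.89
scene tin [ 0.375  0.323 -0.001] 0.82
scene cutter [ 0.339 -0.165  0.002] 0.69
scene canister [ 0.781  0.106 -0.001] 0.91
scene scraper [ 0.428 -0.484  0.   ] 0.88
scene scoop [ 0.615 -0.458 -0.002] 0.86
side pin_thick [ 0.472 -0.076  0.061] 0.83
side pin_thin [ 0.652 -0.072  0.041] 0.96
side jar [0.596 0.284 0.001] 0.95
side tin [0.371 0.317 0.002] 0.79
side cutter [ 0.336 -0.16  -0.004] 0.83
side timer [ 0.765 -0.156 -0.001] 0.95
side scraper [ 0.424 -0.48   0.002] 0.89
side scoop [ 0.615 -0.462 -0.003] 0.82
```

Both pins read as seated. The barrel ends need a finer comparison with the uprights.

Run:
```python
from h import *
im,d=r.grab_frame("wrist");z=r.get_calibration("wrist")
va,ua=np.nonzero(d>0);PA=world("w",np.c_[ua,va],d[va,ua],z)
for nm,F,zh,zl,zhd in(("wide/thick",W(0,0,0),.079,.060,.088),("narrow/thin",N(0,0,0),.0595,.045,.066)):
    Q=(PA-F[:3,3])@F[:3,:3];Y,X,Z=Q[:,0],Q[:,1],-Q[:,2]
    b=(abs(X)<.02)&(Y>.03)&(Y<.115)&(Z>zh)&(Z<zhd+.006);up=(abs(X)>.018)&(abs(X)<.035)&(Y>.08)&(Y<.115)&(Z>zl)&(Z<zh)
    lo=(abs(X)<.02)&(Y<0)&(Y>-.115)&(Z>zh)&(Z<zhd+.006)
    hood=(abs(X)<.03)&(Y>.115)&(Z>zh)&(Z<zh+.012)
    f=lambda s:np.round(np.sort(s)[[0,2,-3,-1]]*1e3,1)
    print(nm,"barrel end",f(Y[b]),"barrel start",f(Y[lo]),"upright",up.sum(),f(Y[up]),"hood",f(Y[hood]))
```

```text
wide/thick barrel end [30.  30.  90.2 90.5] barrel start [-60.4 -59.8  -0.2  -0. ] upright 283 [80.2 80.4 98.5 98.5] hood [123.3 123.4 151.7 151.7]
narrow/thin barrel end [30.  30.  89.9 90.1] barrel start [-59.7 -59.4  -0.1  -0.1] upright 118 [80.6 81.5 98.2 98.2] hood [122.3 122.4 151.9 152.1]
```

Measured against the hood edges (a −3 mm bias from this viewpoint), both barrel ends are at about 93 mm, which is against the uprights. Handing in.

```bash
python3 -c "
from bench import r
print(r.hand_in())"
```

```text
the job is handed in; nothing more can be done
None
```

I moved the thin pin to the narrow cradle, then laid the thick pin in the wide cradle. Both measure fully home under their hoods, nothing else on the bench shows as moved, and the job was handed in at about 23 s.

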